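# Seat the reference disc in a reflectance meter

## Task

The steel cover strip lies over the round pocket of the reflectance meter's plate, held down by a brass weight. Draw the strip out from under the weight without upsetting or carrying off the weight, and lay the strip flat on the bench clear of the plate; then slide the smaller white disc along the plate, never lifting it off, until it drops fully home and flat in the pocket under the reading head. Leave the weight, the larger disc and everything else where they stand.

Things in the scene. Friction and masses are not known exactly. Their poses are not given: they have to be found in the camera images.
- meter: Fixed reflectance meter with a dark steel plate, 220 (x) x 320 (y) x 14 mm thick, plate top at z 14; origin at the centre of the plate's underside, on the bench; x away from the robot, y to the left seen from the robot, z up; turned at most about 15 degrees.
- head (a point): Centre of the underside of the meter's white reading head, a box 72 (x) x 90 (y) x 75 mm tall, 120 mm above the plate: in the meter's frame it fills x 45 to 117, y -75 to 15, z 134 to 209. A tool over the pocket must lean back towards -x by some 25 to 40 degrees. An arm from it (z over 145 mm) goes to -y to a 36 mm square column on the plate at x 87, y -135.
- pins (a point): Point on the plate top midway between two fixed steel stop pins, each 8 mm thick and 20 mm tall, at x 29 and 71, y 91 in the meter's frame. The strip passes between them; they stop the weight from following the strip towards +y.
- pocket (a point): Centre of the FLOOR of the round pocket in the plate: 47 mm in diameter, 6 mm deep (floor 8 mm above the bench, mouth at 14 mm). At x 50, y -30 in the meter's frame; axes as the meter's. Covered by the strip at the start.
- strip: Loose steel cover strip 28 (x) x 205 (y) x 4 mm, 150 g, lying on the plate; origin at the centre of its underside, y along its length towards its tab, in line with the meter's y. It runs over the pocket, under the weight and between the two pins. A solid grip tab, 24 (x) x 10 (y) mm, stands at its +y end and reaches 24 mm above its underside.
- tab (a point): Centre of the strip's grip tab: 97.5 mm along +y from the strip's origin and 14 mm above its underside; axes as the strip's. The tab's top is 10 mm above this point.
- strip_far_end (a point): Middle of the strip's other end (under the reading head at the start), underside; 102.5 mm along -y from the strip's origin.
- weight: Loose brass weight standing on the strip: cylinder 50 mm in diameter and 28 mm tall with a knob 18 mm wide up to 44 mm; about 450 g. Origin at the centre of its underside, z up. It stands a few mm short of the pins, to their -y side; as the strip goes it slides against the pins and settles 4 mm down on to the plate.
- disc: Loose flat white ceramic disc, 44 mm in diameter, 8 mm thick, about 30 g, lying on the plate: this one belongs in the pocket, where it stands 2 mm proud. Origin at the centre of its underside, z up. It starts near one front corner of the plate, left or right (the larger disc near the other).
- wide_disc: The larger white ceramic disc, 56 mm in diameter, 8 mm thick, lying on the plate; origin at the centre of its underside. It stays.
- stopper: Loose brown-red rubber stopper, 20 mm wide at its foot, 26 mm at its top, 24 mm tall, standing on the plate in front of the weight; origin at the centre of its underside. It stays.
- beaker_a: Loose glass beaker, 66 mm wide, 85 mm tall, on the bench to the right of the plate; origin at the centre of its underside.
- beaker_b: Loose glass beaker, 54 mm wide, 70 mm tall, on the bench to the right of the plate; origin at the centre of its underside.
- dropper: Loose amber dropper bottle, 36 mm wide, 75 mm tall, on the bench far to the left; origin at the centre of its underside.
- wood_block: Loose wooden block 110 x 60 x 30 mm on the bench far to the left, near the robot; origin at the centre of its underside. The bench between the plate and the dropper bottle and block is free for the strip.
- cap: Loose blue screw cap, 24 mm in diameter, 14 mm tall, on the plate near the middle of its front edge; origin at the centre of its underside. It stays.
Not all that is in view belongs to the job. What is shaped like the strip but green or orange is not meant.

How it is judged (in metres and radians):
On the way, in this order (a step that is already met when the one before it is completed fails the run):
1. the strip lies flat on the bench, clear of the plate, and the weight stands on the plate (height (world z) of strip below 0.004 m and angle between strip's own z axis and vertical below 0.05 rad and height (world z) of tab below 0.02 m and angle between weight's own z axis and vertical below 0.08 rad and z of weight in the frame of meter below 0.0165 m and distance of weight from where it was at the start of the episode below 0.018 m and linear speed of strip below 0.02 m/s), for 0.2 s.
2. the smaller disc has dropped home in the pocket (horizontal distance between disc and pocket below 0.004 m and z of disc in the frame of pocket below 0.0018 m and angle between disc's own z axis and vertical below 0.06 rad), for 0.2 s.
At the end, for the whole second after the job is handed in: The smaller disc lies in the pocket (within 4 mm of its centre, within 1.8 mm of its floor, flat within 0.06 rad); the strip lies flat on the bench, off the plate (origin below 4 mm, within 0.05 rad); the weight stands upright on the plate within 18 mm of where it started; all at rest (all of step 2 and height (world z) of strip below 0.004 m and angle between strip's own z axis and vertical below 0.05 rad and height (world z) of tab below 0.02 m and angle between weight's own z axis and vertical below 0.08 rad and z of weight in the frame of meter below 0.0165 m and distance of weight from where it was at the start of the episode below 0.018 m and linear speed of each of disc, strip, weight below 0.01 m/s); the robot touches nothing.
It fails at once if the weight is tipped (over 0.3 rad) or shifted by over 18 mm (angle between weight's own z axis and vertical above 0.3 rad or distance of weight from where it was at the start of the episode above 0.018 m).
It fails at once if the smaller disc is lifted off the plate (over 6 mm above it) or leaves it (z of disc in the frame of meter above 0.02 m or z of disc in the frame of meter below 0.004 m).
It fails at once if a bystander is shifted by over 20 mm or tipped (distance of any of beaker_a, beaker_b, dropper, wood_block, cap, stopper, wide_disc from where it was at the start of the episode above 0.02 m or angle between any of beaker_a, beaker_b, dropper, wood_block, cap, stopper, wide_disc's own z axis and vertical above 0.3 rad).
It also fails if it takes over 64 s, if anything falls off the work surface, if the arm or the gripper's body presses on something with over 40 N, if the wrist force passes 120 N, or if a joint passes its speed limit or range.

## Robot

A 7-joint arm with a two-finger parallel gripper is mounted at the origin on the work surface. World frame = base frame: x ahead of the robot, y to its left, z up, the work surface at z = 0. Lengths are in m, angles in degrees, forces in N, time in s.
With the tool pointing down it reaches from about 0.425 to 1.025 m from the base axis. Payload 3.6 kg.
Tool frame: the origin (TCP) lies on the centre line of the jaws, within the pads' length; the fingertips stand 8 mm ahead of it and the grasp point (between the pads) lies 11 mm behind it (env.nose_length is the distance from the TCP to the fingertips, in m); x points along the fingers, y is the direction in which the jaws open and shut, and the axes are right-handed (so a half turn about x gives the same grasp; the last joint's range is limited). The gripper opens to 85 mm and grips with 20 to 120 N. Pads are 22 mm wide; open, the fingers measure 114 mm over their backs; the gripper's body (76 mm by 85 mm) begins 54 mm behind the grasp point. The pads swing forward as they close: fully open they stand 13 mm farther back than shut.
Start: joints at [-82.305, 33.873, 2.773, 92.16, -1.908, 54.013, -1.931], TCP at [0.164, 0.706, 0.239] pointing down, gripper open.
Joint ranges: [-153.93, 153.93], [-27.13, 128.08], [-72.61, 78.16], [10.71, 143.7], [-87.88, 267.88], [4.46, 118.87], [-176.78, 176.78]. Speed limits (degrees/s): [147.25, 147.25, 180, 180, 180, 180, 180].

## Interface

Orientations are given as [roll, pitch, yaw] about the fixed x, y, z axes, in that order (R = Rz(yaw) Ry(pitch) Rx(roll)).
In Python, from workcell import env gives the robot as it stands. The module is installed in compiled form; this text tells all that it offers.
- The arm moves only by the tool jog_arm, never from a script. Its argument "series" is a list that holds one entry, the list of rows, each a list of 5 numbers: the shift along the world's x, y, z in m, then the turn about the world's z in degrees, then the closure, from 0 (fully open) to 1 (shut). A call has 1 to 20 rows; each row is the pose to reach, as a shift and turn from the pose measured when the call began; what a row does not reach only later rows make up. A row lasts 1/8 s, in which the tool goes at most 62.5 mm and 10.7 degrees, less where a joint would pass 70% of its speed; a pose out of reach is approached as far as the arm can. A call with a gripper value outside its range is refused whole. The fingers move at their own pace and stop on an object; "force" is the grip in N (left out, the last holds). Time passes only in rows, so rows that repeat a pose let the fingers close. It gives the time, the measured TCP pose, the force and the opening at its end, in the units of the state.
- env.observe(): the state, without advancing time (a new reading comes with each control period).
- env.capture(name): name is "scene" or "top" or "wrist"; returns a dict with "image" (400x640x3 uint8, blue, green, red), "mtx" (3x3 intrinsics, pixels), "rvec" (rotation vector, rad) and "tvec" (3), from world to camera coordinates, as OpenCV has them; the wrist camera has in their place "tool_from_camera" (4x4, takes a point from camera to tool coordinates, whose origin is the TCP and whose axes are the tool frame's). Camera axes: x right, y down, z forward; pixel columns grow to the right and rows downward; lengths in m; the calibration is good to about 2 mm. A picture is of the moment at which its call begins: read the wrist's pose just before it. There is no depth.
- env.close_job(): hands the job in, once; it reports no verdict.
The state is a dict: "time_s": time; "joint_positions": joint angles; "dq": joint speeds; "joint_efforts": joint torques, N m; "position": TCP position; "ee_rot": TCP orientation; "wrist_force": force on the tool from outside, world axes, zero at the start; "torque": the same for the moment, N m; "finger_gap": finger opening in m.
Only numpy, scipy, OpenCV 4.12 (cv2) and the standard library are available. Lean on these libraries where they do the work, as an engineer would, in place of code of your own. Each camera call takes 0.05 s, during which the arm holds its last target. There are 200 camera calls.

## Working session

There is one attempt and no reset: what is moved stays moved. The work goes in short steps, Python scripts to look and compute and a tool call to move; the robot and the scene stay as the last step left them, time stands still between calls to the robot, and variables do not carry over. Pictures are saved under pics/ and viewed, about 8 in all and at most 12, crops included, and the job is handed in when it is done.

Besides the shell and the picture viewer there is one more tool, called after "Call:" as name(argument=value, ...) on one line, values as JSON. jog_arm: Moves the arm, as the interface text tells. Its arguments: {"type":"object","properties":{"series":{"type":"array"},"force":{"type":"number"}},"required":["series"]}

```bash
mkdir -p pics
cat > h.py <<'E'
import numpy as np, cv2
from workcell import env
from scipy.spatial.transform import Rotation as Rot
def cam(name):
    s=env.observe(); c=env.capture(name); im=c["image"]; K=np.array(c["mtx"])
    if name=="wrist":
        T=np.array(c["tool_from_camera"]); R=Rot.from_euler('xyz',s["ee_rot"],degrees=True).as_matrix()
        Rc=R@T[:3,:3]; o=np.array(s["position"])+R@T[:3,3]
    else:
        Rw=cv2.Rodrigues(np.array(c["rvec"]))[0]; Rc=Rw.T; o=-Rc@np.array(c["tvec"]).ravel()
    return im,K,Rc,o
def ray(K,Rc,o,uv,z):
    d=Rc@np.linalg.inv(K)@np.array([uv[0],uv[1],1.]); return o+d*(z-o[2])/d[2]
def proj(K,Rc,o,p):
    q=K@(Rc.T@(np.array(p)-o)); return q[:2]/q[2]
E
python3 - <<'E'
from h import *
print(env.observe())
for n in ["scene","top"]:
    im,K,Rc,o=cam(n); cv2.imwrite(f"pics/{n}0.png",im); print(n,o,Rc[:,2],K[0,0])
E
```

```text
{'time_s': 0.0, 'joint_positions': array([-82.30515719,  33.92517395,   2.76883491,  92.23873457,
        -1.90866699,  54.01280644,  -1.93034964]), 'dq': array([-0.05670767, -0.04812018,  0.05429514,  0.09023383, -0.02505907,
        0.06187282,  0.07552788]), 'joint_efforts': array([-3.54225667e-04, -5.48693705e+01,  1.54604271e+00, -1.98121870e+01,
        9.30699811e-03,  8.65633105e-03, -1.02861600e-05]), 'position': array([0.16354895, 0.70545611, 0.23813335]), 'ee_rot': array([-86.68127346,  89.86943844, -99.72984459]), 'wrist_force': array([ 0.12067476,  0.34045491, -0.70644076]), 'torque': array([ 0.01315599, -0.01300284,  0.01065825]), 'finger_gap': 0.08577012183705358}
scene [1.3340803  0.18130908 0.8429388 ] [-0.75985242 -0.13804487 -0.63526995] 399.0449087935871
top [0.22625813 0.02030833 1.23375456] [ 0.19596955 -0.02057338 -0.98039414] 467.7741266426595
```

View pics/scene0.png

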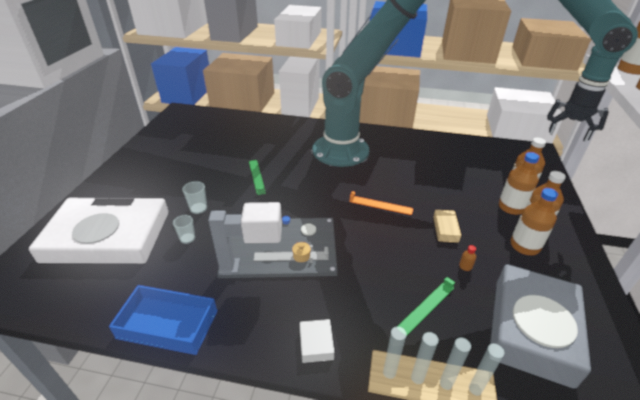

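View pics/top0.png

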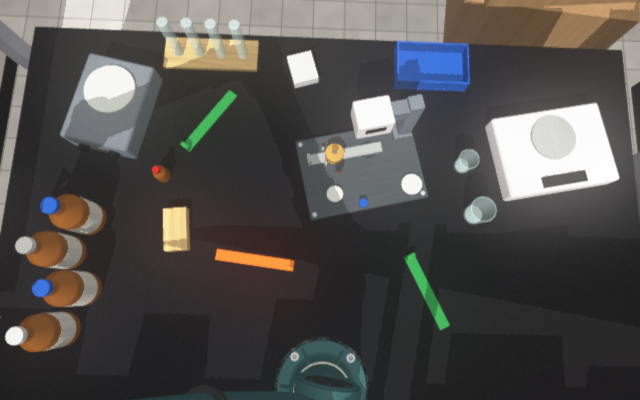

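Run:
```python
from h import *
im,K,Rc,o=cam("top")
c=im[90:225,285:440]; cv2.imwrite("pics/crop0.png",cv2.resize(c,None,fx=5,fy=4.4 if 0 else 4.4,interpolation=cv2.INTER_CUBIC))
for uv,z in [((299,145),.014),((313,213),.014),((427,194),.014),((412,135),.014),((335,194),.022),((411,184),.022),((363,202),.028),((312,158),.038),((381,149),.018),((334,153),.062)]: print(uv,ray(K,Rc,o,uv,z).round(4))
```

```text
(299, 145) [0.6175 0.0793 0.014 ]
(313, 213) [0.4316 0.0348 0.014 ]
(427, 194) [ 0.4931 -0.2687  0.014 ]
(412, 135) [ 0.6576 -0.2295  0.014 ]
(335, 194) [ 0.4831 -0.0218  0.022 ]
(411, 184) [ 0.5172 -0.2242  0.022 ]
(363, 202) [ 0.4628 -0.0958  0.028 ]
(312, 158) [0.5752 0.0423 0.038 ]
(381, 149) [ 0.6131 -0.1438  0.018 ]
(334, 153) [ 0.5837 -0.015   0.062 ]
```

View pics/crop0.png

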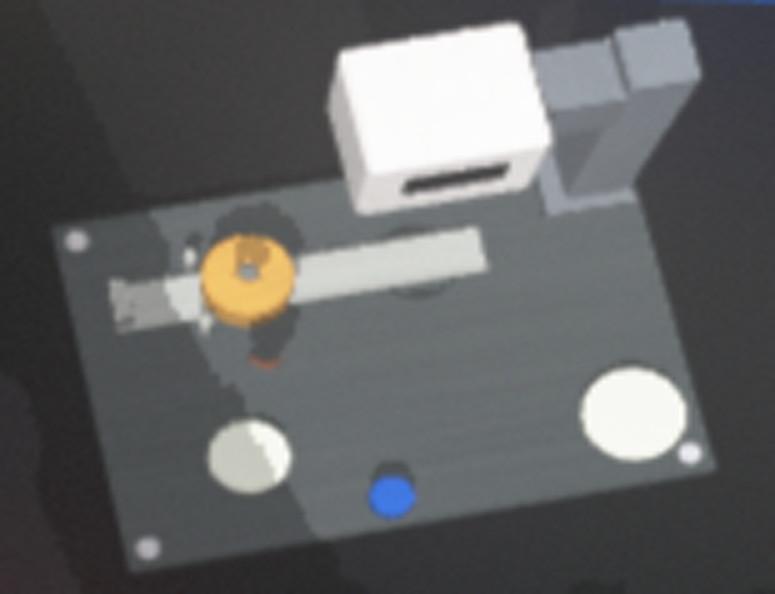

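```bash
cat >> h.py <<'E'
def fit2(src,dst):
    src,dst=map(np.array,(src,dst)); a,b=src.mean(0),dst.mean(0); s,d=src-a,dst-b
    th=np.arctan2((s[:,0]*d[:,1]-s[:,1]*d[:,0]).sum(),(s*d).sum()); R=np.array([[np.cos(th),-np.sin(th)],[np.sin(th),np.cos(th)]])
    t=b-R@a; return R,t,np.degrees(th),(dst-(src@R.T+t))
E
python3 - <<'E'
from h import *
im,K,Rc,o=cam("top")
f=lambda u,v:(285+(u+.5)/5-.5,90+(v+.5)/4.4-.5)
W=lambda u,v,z:ray(K,Rc,o,f(u,v),z)[:2]
dst=[W(130,572,.014),W(716,467,.014),W(52,228,.014),W(635,188,.014)]
src=[(-.11,.16),(-.11,-.16),(.11,.16),(.11,-.16)]
R,t,th,res=fit2(src,dst); print(t,th,res.round(4).tolist())
for n,u,v,z in [("disc",250,456,.022),("wide",634,413,.022),("cap",391,497,.028),("stripend",481,250,.018),("tabtop",122,306,.03),("knob",248,270,.062),("stopper",265,345,.038),("hole",422,295,.014)]:
    p=W(u,v,z); print(n,p.round(4),"meter",(R.T@(p-t)).round(4))
for n,p in [("pocket",(.05,-.03)),("pins",(.05,.091)),("tab140",(.05,.14))]: print(n,(R@p+t).round(4))
E
```

```text
[ 0.54863811 -0.09206024] 11.092058018871407 [[0.0038, -0.0033], [0.0169, -0.0006], [0.0015, 0.0044], [-0.0222, -0.0005]]
disc [ 0.4851 -0.0207] meter [-0.0486  0.0823]
wide [ 0.5187 -0.2253] meter [-0.055 -0.125]
cap [ 0.4613 -0.0953] meter [-0.0864  0.0136]
stripend [ 0.6203 -0.1432] meter [ 0.0605 -0.0639]
tabtop [0.574  0.0503] meter [0.0523 0.1348]
knob [ 0.5892 -0.0154] meter [0.0546 0.0674]
stopper [ 0.5501 -0.0263] meter [0.0141 0.0642]
hole [ 0.5915 -0.1118] meter [ 0.0383 -0.0276]
pocket [ 0.6035 -0.1119]
pins [0.5802 0.0069]
tab140 [0.5708 0.0549]
```

Call:
jog_arm(series=[[[0, 0, 0.06, 0, 0], [0.05, -0.04, 0.12, 0, 0.3], [0.1, -0.09, 0.15, 0, 0.5], [0.14, -0.15, 0.15, 0, 0.5], [0.18, -0.21, 0.15, 0, 0.5], [0.21, -0.27, 0.15, 0, 0.5], [0.24, -0.33, 0.15, 0, 0.5], [0.26, -0.39, 0.15, 0, 0.5], [0.28, -0.45, 0.15, 0, 0.5], [0.3, -0.51, 0.15, 0, 0.5], [0.32, -0.57, 0.15, 0, 0.5], [0.33, -0.63, 0.15, 0, 0.5], [0.336, -0.676, 0.15, 0, 0.5], [0.336, -0.676, 0.15, 0, 0.5], [0.336, -0.676, 0.15, 0, 0.5], [0.336, -0.676, 0.15, 0, 0.5], [0.336, -0.676, 0.15, 0, 0.5]]])

```text
time_s: 2.33
position: [0.4993, 0.0317, 0.3884]
ee_rot: [-115.1, 89.9, -128.0]
wrist_force: [-0.3, -0.1, -0.9]
finger_gap: 0.0424
```

Run:
```python
from h import *
s=env.observe(); print(s["position"],s["finger_gap"],s["joint_positions"].round(0),s["dq"].round(1)); print(Rot.from_euler('xyz',s["ee_rot"],degrees=True).as_matrix().round(3))
im,K,Rc,o=cam("wrist"); cv2.imwrite("pics/w1.png",im); print(o,Rc.round(2).tolist(),K[0,0])
np.savez("w1.npz",im=im,K=K,Rc=Rc,o=o)
```

```text
[0.49934646 0.03169018 0.38837936] 0.04237154707735043 [-29.   8.  23. 111.  -4.  61.  73.] [-0.3  0.   0.1 -0.2  0.1  0.   0.1]
[[-0.001  0.222  0.975]
 [-0.001  0.975 -0.222]
 [-1.    -0.001 -0.   ]]
[0.41750807 0.05104822 0.52234277] [[0.22, 0.92, 0.32], [0.97, -0.21, -0.07], [-0.0, 0.33, -0.95]] 342.47814525655326
```

View pics/w1.png

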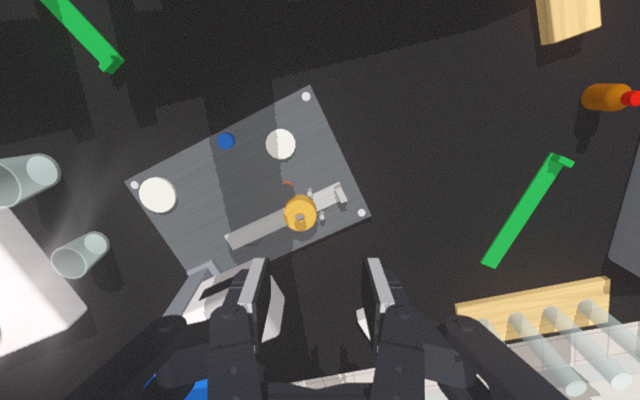

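Run:
```python
from h import *
d=np.load("w1.npz"); im=d["im"]
c=cv2.resize(im[70:270,115:381],None,fx=3,fy=3,interpolation=cv2.INTER_CUBIC); c=np.clip(c.astype(float)*1.6,0,255).astype(np.uint8)
cv2.imwrite("pics/w1c.png",c)
```

```text
(no output)
```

View pics/w1c.png

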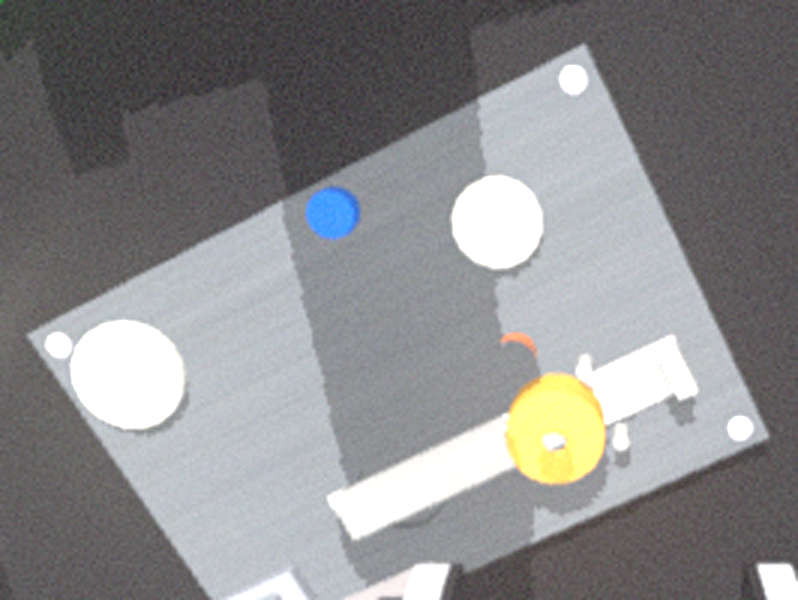

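Run:
```python
from h import *
d=np.load("w1.npz"); K,Rc,o=d["K"],d["Rc"],d["o"]
f=lambda u,v:(115+(u+.5)/3-.5,70+(v+.5)/3-.5)
W=lambda u,v,z:ray(K,Rc,o,f(u,v),z)[:2]
dst=[W(30,334,.014),W(587,45,.014),W(768,437,.014)]
src=[(-.11,-.16),(-.11,.16),(.11,.16)]
R,t,th,res=fit2(src,dst); print(t,th,res.round(4).tolist())
for n,u,v,z in [("disc",498,222,.022),("wide",128,375,.022),("cap",332,213,.028),("pinA",586,362,.034),("pinB",622,432,.034),("e1",329,497,.018),("e2",357,538,.018),("s1",673,335,.018),("s2",610,423,.018),("tabA",664,362,.038),("tabB",688,398,.038),("knob",553,440,.062),("stopper",519,350,.038)]:
    p=W(u,v,z); print(n,p.round(4),"meter",(R.T@(p-t)).round(4))
for n,p in [("pocket",(.05,-.03)),("pins",(.05,.091)),("tab135",(.05,.135))]: print(n,(R@p+t).round(4))
```

```text
[ 0.55840659 -0.08770258] 13.106666214619414 [[0.0004, 0.0014], [0.0006, -0.0], [-0.001, -0.0014]]
disc [ 0.4851 -0.0175] meter [-0.0554  0.085 ]
wide [ 0.5184 -0.2219] meter [-0.0694 -0.1216]
cap [ 0.4624 -0.0931] meter [-0.0948  0.0165]
pinA [0.5604 0.0089] meter [0.0239 0.0937]
pinB [0.6007 0.0183] meter [0.0652 0.0936]
e1 [ 0.608  -0.1443] meter [ 0.0354 -0.0664]
e2 [ 0.6347 -0.137 ] meter [ 0.0631 -0.0653]
s1 [0.561  0.0539] meter [0.0347 0.1374]
s2 [0.6004 0.0122] meter [0.0635 0.0878]
tabA [0.5678 0.0467] meter [0.0397 0.1288]
tabB [0.5888 0.0545] meter [0.0619 0.1316]
knob [ 0.5868 -0.0131] meter [0.0446 0.0663]
stopper [ 0.5459 -0.0213] meter [0.0029 0.0675]
pocket [ 0.6139 -0.1056]
pins [0.5865 0.0123]
tab135 [0.5765 0.0551]
```

Call:
jog_arm(series=[[[0.03, 0.01, -0.03, 8, 0.65], [0.05, 0.015, -0.08, 16, 0.65], [0.077, 0.022, -0.13, 25.9, 0.65], [0.077, 0.022, -0.18, 25.9, 0.65], [0.077, 0.022, -0.23, 25.9, 0.65], [0.077, 0.022, -0.278, 25.9, 0.65], [0.077, 0.022, -0.278, 25.9, 0.65], [0.077, 0.022, -0.278, 25.9, 0.65], [0.077, 0.022, -0.278, 25.9, 0.65]]])

```text
time_s: 3.5
position: [0.5782, 0.0541, 0.1127]
ee_rot: [-18.4, 89.8, -5.4]
wrist_force: [-0.3, 0.8, 0.7]
finger_gap: 0.0301
```

Run:
```python
from h import *
s=env.observe(); print(s["position"],s["finger_gap"],s["wrist_force"]); R=Rot.from_euler('xyz',s["ee_rot"],degrees=True).as_matrix();print(R[:,1])
im,K,Rc,o=cam("wrist"); cv2.imwrite("pics/w2.png",im)
np.savez("w2.npz",im=im,K=K,Rc=Rc,o=o)
print(proj(K,Rc,o,(.576,.054,.038)),proj(K,Rc,o,s["position"]))
```

```text
[0.57815008 0.05406606 0.11270674] 0.030082251301015824 [-0.25497699  0.79765422  0.65445285]
[-0.22606003  0.97411242 -0.00135906]
[315.98107696 216.5703267 ] [314.95435129 282.10077083]
```

View pics/w2.png

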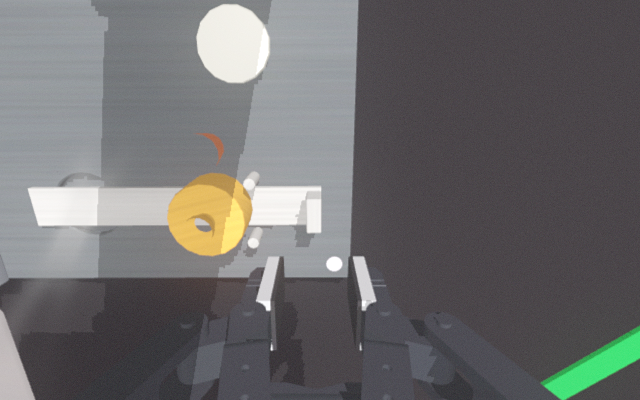

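Run:
```python
from h import *
d=np.load("w2.npz"); K,Rc,o=d["K"],d["Rc"],d["o"]
R,t=Rot.from_euler('z',13.1,degrees=True).as_matrix()[:2,:2],np.array([.5584,-.0877])
for n,u,v,z in [("tab",313.5,213,.038),("t1",306,193,.038),("t2",321,232,.038),("BL",351,278,.014),("sEnd1",30,188,.018),("sEnd2",40,225,.018),("endA",321,187,.018),("disc",233,43.5,.022),("discL",197,43,.022),("discR",270,43,.022),("pinA",252,177,.034),("pinB",254,242,.034),("base pinA",248,187,.014),("pocketT",83,174,.014),("pocketB",86,236,.014)]:
    p=ray(K,Rc,o,(u,v),z)[:2]; print(n,p.round(4),"meter",(R.T@(p-t)).round(4))
```

```text
tab [0.5739 0.0519] meter [0.0468 0.1324]
t1 [0.5617 0.0442] meter [0.0331 0.1277]
t2 [0.586  0.0597] meter [0.0603 0.1373]
BL [0.6292 0.0942] meter [0.1101 0.1612]
sEnd1 [ 0.6078 -0.1431] meter [ 0.0355 -0.0652]
sEnd2 [ 0.6351 -0.1373] meter [ 0.0634 -0.0657]
endA [0.5614 0.0542] meter [0.0351 0.1375]
disc [ 0.4852 -0.0178] meter [-0.0555  0.0847]
discL [ 0.4897 -0.0388] meter [-0.0558  0.0632]
discR [0.4799 0.0036] meter [-0.0557  0.1068]
pinA [0.5603 0.0083] meter [0.0236 0.0931]
pinB [0.6053 0.0172] meter [0.0695 0.0916]
base pinA [0.5742 0.0042] meter [0.0362 0.0859]
pocketT [ 0.5908 -0.1097] meter [ 0.0266 -0.0287]
pocketB [ 0.639  -0.1072] meter [ 0.0741 -0.0373]
```

Call:
jog_arm(force=70, series=[[[-0.0025, -0.001, -0.03, 0, 0.65], [-0.0025, -0.001, -0.055, 0, 0.65], [-0.0025, -0.001, -0.075, 0, 0.65], [-0.0025, -0.001, -0.0835, 0, 0.65], [-0.0025, -0.001, -0.0835, 0, 0.65], [-0.0025, -0.001, -0.0835, 0, 1], [-0.0025, -0.001, -0.0835, 0, 1], [-0.0025, -0.001, -0.0835, 0, 1], [-0.0025, -0.001, -0.0835, 0, 1], [-0.0025, -0.001, -0.0835, 0, 1]]])

```text
time_s: 4.8
position: [0.5764, 0.0528, 0.0304]
ee_rot: [-15.4, 89.6, -2.4]
wrist_force: [0.1, -0.7, 7.4]
finger_gap: 0.0082
```

Call:
jog_arm(series=[[[-0.0007, 0.003, 0.0003, 0, 1], [-0.0016, 0.007, 0.0005, 0, 1], [-0.0025, 0.011, 0.0005, 0, 1], [-0.0036, 0.0156, 0.0005, 0, 1], [-0.0048, 0.0205, 0.0005, 0, 1], [-0.006, 0.026, 0.0005, 0, 1], [-0.0073, 0.0313, 0.0005, 0, 1], [-0.0086, 0.037, 0.0005, 0, 1], [-0.0098, 0.042, 0.0005, 0, 1], [-0.011, 0.0475, 0.0005, 0, 1], [-0.011, 0.0475, 0.0005, 0, 1]]])

```text
time_s: 6.18
position: [0.565, 0.1016, 0.0309]
ee_rot: [-5.9, 89.7, 7.2]
wrist_force: [0.2, -1.6, -3.5]
finger_gap: 0.0081
```

Run:
```python
from h import *
s=env.observe(); print(s["position"],s["finger_gap"],s["wrist_force"],s["torque"])
im,K,Rc,o=cam("wrist"); cv2.imwrite("pics/w3.png",im); np.savez("w3.npz",im=im,K=K,Rc=Rc,o=o)
```

```text
[0.5650444  0.10164742 0.03089292] 0.008079620281938892 [ 0.20255915 -1.61476188 -3.51490421] [-0.41377648 -0.09012502  0.00771752]
```

View pics/w3.png

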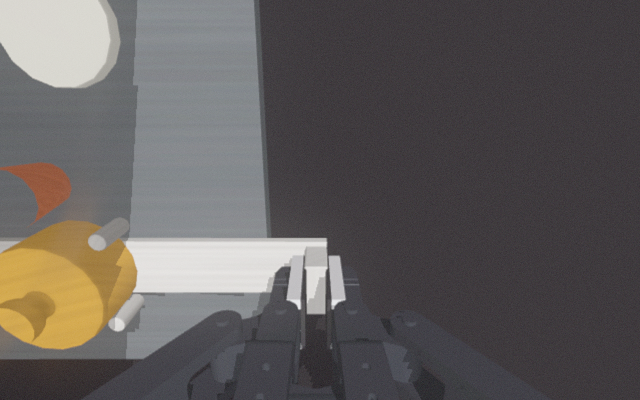

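Call:
jog_arm(series=[[[-0.0014, 0.0058, 0, 0, 1], [-0.0032, 0.0136, 0, 0, 1], [-0.0052, 0.0224, 0, 0, 1], [-0.0073, 0.0312, 0, 0, 1], [-0.0095, 0.0409, 0, 0, 1], [-0.0118, 0.0506, 0, 0, 1], [-0.0141, 0.0604, 0, 0, 1], [-0.0163, 0.0701, 0, 0, 1], [-0.0186, 0.0799, 0, 0, 1], [-0.0213, 0.0916, 0, 0, 1], [-0.024, 0.1032, 0, 0, 1], [-0.0272, 0.1169, 0, 0, 1], [-0.0304, 0.1305, 0.0005, 0, 1], [-0.0336, 0.1442, 0.001, 0, 1], [-0.0367, 0.1578, 0.001, 0, 1], [-0.0399, 0.1714, 0.001, 0, 1], [-0.0426, 0.1831, 0.001, 0, 1], [-0.0442, 0.19, 0.001, 0, 1], [-0.0442, 0.19, 0.001, 0, 1], [-0.0442, 0.19, 0.001, 0, 1]]])

```text
time_s: 8.72
position: [0.5211, 0.2909, 0.0319]
ee_rot: [-10.2, 89.7, 2.9]
wrist_force: [0.5, -0.2, -1.7]
finger_gap: 0.0084
```

Run:
```python
from h import *
s=env.observe(); print(s["position"],s["finger_gap"],s["wrist_force"],s["torque"])
im,K,Rc,o=cam("wrist"); t,*_=cam("top"); c=cv2.resize(t[90:225,205:440],None,fx=3,fy=3); 
m=np.zeros((405+400,705,3),np.uint8)
cv2.imwrite("pics/w4.png",np.vstack([cv2.resize(im,(480,300)),cv2.resize(c,(480,276))]))
np.savez("w4.npz",im=im,K=K,Rc=Rc,o=o)
```

```text
[0.52107341 0.29087718 0.03190285] 0.008419010656747213 [ 0.51714331 -0.1584577  -1.72008515] [0.05691571 0.03271226 0.01164981]
```

View pics/w4.png

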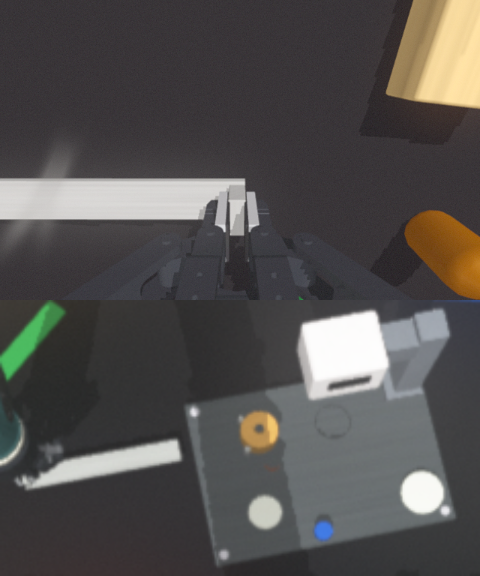

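Call:
jog_arm(series=[[[-0.0014, 0.006, 0, 0, 1], [-0.0027, 0.0117, 0, 0, 1], [-0.0034, 0.0146, -0.003, 0, 1], [-0.0034, 0.0146, -0.007, 0, 1], [-0.0034, 0.0146, -0.011, 0, 1], [-0.0034, 0.0146, -0.014, 0, 1], [-0.0034, 0.0146, -0.0157, 0, 1], [-0.0034, 0.0146, -0.0157, 0, 1], [-0.0034, 0.0146, -0.0157, 0, 0.9], [-0.0034, 0.0146, -0.0157, 0, 0.8], [-0.0034, 0.0146, -0.0157, 0, 0.7], [-0.0034, 0.0146, -0.0157, 0, 0.65], [-0.0034, 0.0146, -0.0157, 0, 0.65], [-0.0034, 0.0146, 0.02, 0, 0.65], [-0.0034, 0.0146, 0.07, 0, 0.65], [-0.0034, 0.0146, 0.13, 0, 0.65], [-0.0034, 0.0146, 0.15, 0, 0.65], [-0.0034, 0.0146, 0.15, 0, 0.65]]])

```text
time_s: 11.08
position: [0.5188, 0.3059, 0.1838]
ee_rot: [4.4, 89.5, 17.4]
wrist_force: [0.9, 1.0, 0.6]
finger_gap: 0.0297
```

Run:
```python
from h import *
s=env.observe(); print(s["position"],s["finger_gap"],s["wrist_force"],s["torque"],s["ee_rot"])
im,K,Rc,o=cam("wrist"); cv2.imwrite("pics/w5.png",im)
np.savez("w5.npz",im=im,K=K,Rc=Rc,o=o)
```

```text
[0.51875838 0.30593983 0.18377538] 0.029711012126793834 [0.85258995 0.99995921 0.64469414] [-0.01312145  0.07476939  0.01140651] [ 4.38765463 89.45654443 17.43789136]
```

View pics/w5.png

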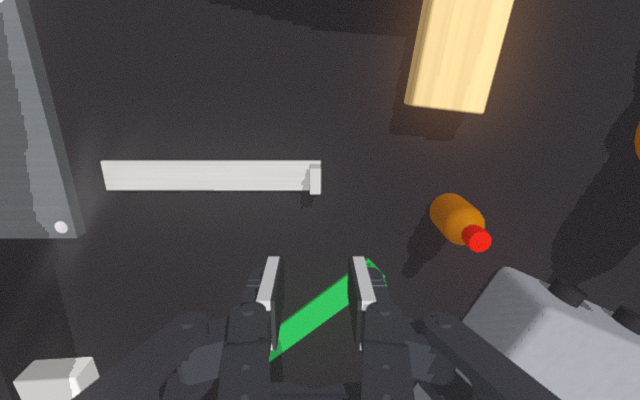

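Call:
jog_arm(force=20, series=[[[-0.006, -0.055, 0, 0, 0.3], [-0.012, -0.11, 0, 0, 0.3], [-0.018, -0.165, 0, 0, 0.3], [-0.024, -0.22, 0, 0, 0.3], [-0.03, -0.275, 0, 0, 0.3], [-0.0337, -0.315, -0.02, 0, 0.3], [-0.0337, -0.3236, -0.06, 0, 0.3], [-0.0337, -0.3236, -0.1, 0, 0.3], [-0.0337, -0.3236, -0.13, 0, 0.3], [-0.0337, -0.3236, -0.145, 0, 0.3], [-0.0337, -0.3236, -0.155, 0, 0.3], [-0.0337, -0.3236, -0.158, 0, 0.3], [-0.0337, -0.3236, -0.158, 0, 0.3], [-0.0337, -0.3236, -0.158, 0, 0.3]]])

```text
time_s: 12.88
position: [0.4844, -0.018, 0.0249]
ee_rot: [-5.9, 89.6, 7.2]
wrist_force: [-0.4, -0.0, -0.4]
finger_gap: 0.0595
```

Run:
```python
from h import *
s=env.observe(); print(s["position"],s["finger_gap"],s["wrist_force"],s["torque"])
R=Rot.from_euler('xyz',s["ee_rot"],degrees=True).as_matrix();print(R.round(3))
im,K,Rc,o=cam("wrist"); cv2.imwrite("pics/w6.png",im)
np.savez("w6.npz",im=im,K=K,Rc=Rc,o=o)
```

```text
[ 0.48443188 -0.01803917  0.02486186] 0.05952732076718279 [-0.44850504 -0.04705313 -0.41083811] [0.01620849 0.00846689 0.00234233]
[[ 0.008 -0.226  0.974]
 [ 0.001  0.974  0.226]
 [-1.    -0.001  0.008]]
```

View pics/w6.png

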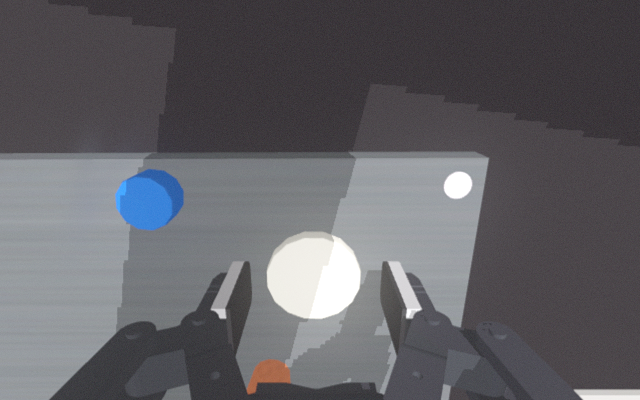

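Call:
jog_arm(force=20, series=[[[0, 0, -0.002, 0, 0.3], [0, 0, -0.004, 0, 0.3], [0, 0, -0.004, 0, 0.4], [0, 0, -0.004, 0, 0.45], [0, 0, -0.004, 0, 0.5], [0, 0, -0.004, 0, 0.6], [0, 0, -0.004, 0, 0.6]]])

```text
time_s: 13.8
position: [0.4844, -0.0181, 0.021]
ee_rot: [-5.4, 89.6, 7.6]
wrist_force: [-0.7, -0.5, 4.7]
finger_gap: 0.0426
```

Run:
```python
from h import *
s=env.observe(); print(s["position"],s["finger_gap"],s["wrist_force"],s["torque"])
d=np.load("w6.npz"); K,Rc,o=d["K"],d["Rc"],d["o"]
R,t=Rot.from_euler('z',13.1,degrees=True).as_matrix()[:2,:2],np.array([.5584,-.0877])
for n,u,v,z in [("disc",314,275,.022),("FL",487,155,.014),("cap",150,200,.028),("stop",270,375,.038)]:
    p=ray(K,Rc,o,(u,v),z)[:2]; print(n,p.round(4),"meter",(R.T@(p-t)).round(4))
print("tcp",(R.T@(s["position"][:2]-t)).round(4))
```

```text
[ 0.48436041 -0.0180796   0.0209933 ] 0.04264035746008595 [-0.71750583 -0.45366875  4.69885155] [0.0242488  0.12604145 0.00548619]
disc [ 0.4827 -0.0189] meter [-0.0582  0.0842]
FL [0.4138 0.0408] meter [-0.1117  0.1579]
cap [ 0.4603 -0.0916] meter [-0.0965  0.0184]
stop [ 0.5282 -0.0288] meter [-0.0161  0.0642]
tcp [-0.0563  0.0846]
```

Call:
jog_arm(series=[[[0.0038, -0.0073, 0.0005, 0, 0.6], [0.008, -0.0166, 0.0005, 0, 0.6], [0.0102, -0.0264, 0.0005, 0, 0.6], [0.0125, -0.0361, 0.0005, 0, 0.6], [0.0148, -0.0458, 0.0005, 0, 0.6], [0.017, -0.0556, 0.0005, 0, 0.6], [0.0213, -0.0649, 0.0005, 0, 0.6], [0.0291, -0.0723, 0.0005, 0, 0.6], [0.037, -0.0797, 0.0005, 0, 0.6], [0.0459, -0.0869, 0.0005, 0, 0.6], [0.0547, -0.094, 0.0005, 0, 0.6], [0.0622, -0.0995, 0.0005, 0, 0.6], [0.0689, -0.102, 0.0005, 0, 0.6], [0.0689, -0.102, 0.0005, 0, 0.6], [0.0689, -0.102, 0.0005, 0, 0.6]]])

```text
time_s: 15.68
position: [0.5528, -0.1196, 0.0214]
ee_rot: [-1.0, 89.6, 12.1]
wrist_force: [0.2, -0.6, 0.1]
finger_gap: 0.0424
```

Run:
```python
from h import *
s=env.observe(); print(s["position"],s["finger_gap"],s["wrist_force"],s["torque"],s["joint_positions"].round(0))
R,t=Rot.from_euler('z',13.1,degrees=True).as_matrix()[:2,:2],np.array([.5584,-.0877])
print("tcp",(R.T@(s["position"][:2]-t)).round(4))
im,K,Rc,o=cam("wrist"); cv2.imwrite("pics/w7.png",im); np.savez("w7.npz",im=im,K=K,Rc=Rc,o=o)
m=(cv2.inRange(im,(150,150,150),(255,255,255))); n,l,st,c=cv2.connectedComponentsWithStats(m)
print([(st[i].tolist(),c[i].round(0).tolist()) for i in range(1,n) if st[i][4]>300])
```

```text
[ 0.55277944 -0.11964012  0.02139504] 0.04242667510664801 [ 0.19410745 -0.63973993  0.13434204] [0.02541469 0.0175108  0.00178979] [  1.  42.   9. 120. -19.  19. 129.]
tcp [-0.0127 -0.0298]
[([0, 66, 23, 33, 638], [10.0, 83.0]), ([6, 86, 148, 138, 15660], [79.0, 153.0]), ([269, 235, 94, 88, 6232], [315.0, 281.0])]
```

Call:
jog_arm(series=[[[0, 0, 0, 0, 0.4], [0, 0, 0, 0, 0.3], [0, 0, 0, 0, 0.3], [0, 0, 0, 0, 0.3], [0, 0, 0.02, 0, 0.3], [-0.01, -0.002, 0.06, 0, 0.3], [-0.04, -0.01, 0.09, 0, 0.3], [-0.073, -0.017, 0.11, 0, 0.3], [-0.073, -0.017, 0.11, 0, 0.3], [-0.073, -0.017, 0.11, 0, 0.3]]])

```text
time_s: 16.98
position: [0.4805, -0.1365, 0.1315]
ee_rot: [-3.4, 89.5, 9.7]
wrist_force: [-0.1, 0.7, -0.3]
finger_gap: 0.06
```

Run:
```python
from h import *
s=env.observe(); print(s["position"],s["wrist_force"])
im,K,Rc,o=cam("wrist"); np.savez("w8.npz",im=im,K=K,Rc=Rc,o=o)
R,t=Rot.from_euler('z',13.1,degrees=True).as_matrix()[:2,:2],np.array([.5584,-.0877])
pts={n:proj(K,Rc,o,[*(R@p+t),.014]) for n,p in dict(pocket=np.array([.05,-.03]),disc=np.array([-.014,-.03])).items()}; print(pts)
cv2.imwrite("pics/w8.png",cv2.resize(np.clip(im*1.5,0,255).astype(np.uint8)[150:400,120:520],None,fx=2,fy=2,interpolation=cv2.INTER_CUBIC))
```

```text
[ 0.48050793 -0.13650367  0.13150024] [-0.06569065  0.68365272 -0.29445407]
{'pocket': array([315.4584755 , 341.21185162]), 'disc': array([315.34072716, 279.97578836])}
```

View pics/w8.png

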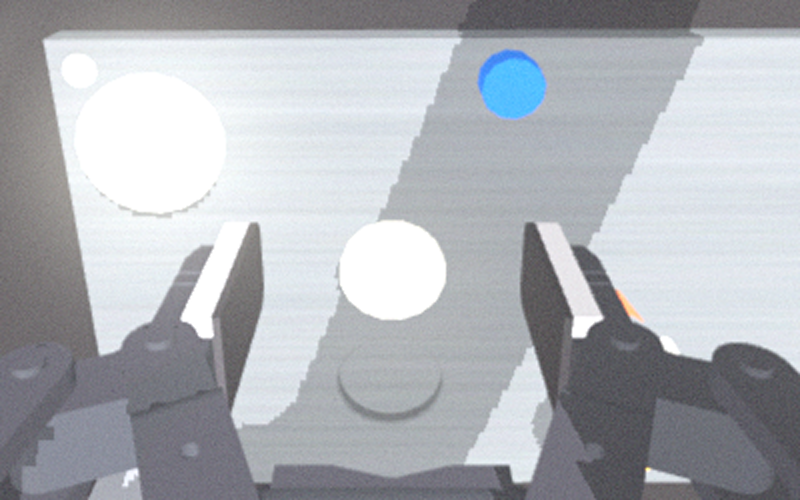

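Call:
jog_arm(series=[[[0, 0, 0, -10, 0.3], [0, 0, 0, -20, 0.3], [0, 0, 0, -30, 0.3], [0, 0, 0, -40, 0.3], [0, 0, 0, -50, 0.3], [0, 0, 0, -60, 0.3], [0, 0, 0, -70, 0.3], [0, 0, 0, -80, 0.3], [-0.003, -0.001, 0, -90, 0.3], [-0.003, -0.001, -0.02, -90, 0.3], [-0.003, -0.001, -0.06, -90, 0.3], [-0.003, -0.001, -0.09, -90, 0.3], [-0.003, -0.001, -0.105, -90, 0.3], [-0.003, -0.001, -0.1125, -90, 0.3], [-0.003, -0.001, -0.1125, -90, 0.3], [-0.003, -0.001, -0.1125, -90, 0.3]]])

```text
time_s: 19.02
position: [0.4784, -0.1373, 0.0187]
ee_rot: [1.0, 89.5, -75.9]
wrist_force: [-0.3, -0.4, 0.0]
finger_gap: 0.06
```

```bash
cat >> h.py <<'E'
MR,Mt=Rot.from_euler('z',13.1,degrees=True).as_matrix()[:2,:2],np.array([.5584,-.0877])
def mt(p): return (MR.T@(np.array(p)[:2]-Mt)).round(4)
def whites(im,K,Rc,o,z=.022):
    m=cv2.inRange(im,(140,140,140),(255,255,255)); n,l,st,c=cv2.connectedComponentsWithStats(m)
    for i in range(1,n):
        if st[i][4]>400: print(st[i].tolist(),c[i].round(1).tolist(),"box",mt(ray(K,Rc,o,(st[i][0]+(st[i][2]-1)/2,st[i][1]+(st[i][3]-1)/2),z)))
E
python3 - <<'E'
from h import *
s=env.observe(); print(s["position"],s["wrist_force"],s["finger_gap"],"tcp",mt(s["position"]),Rot.from_euler('xyz',s["ee_rot"],degrees=True).as_matrix()[:,1].round(3))
d=np.load("w8.npz"); K,Rc,o,im=d["K"],d["Rc"],d["o"],d["im"]; whites(im,K,Rc,o)
print("pocket",mt(ray(K,Rc,o,(120+390.5/2,150+380/2),.014)),"FR",mt(ray(K,Rc,o,(120+46/2,150+40/2),.014)))
im,K,Rc,o=cam("wrist"); cv2.imwrite("pics/w9.png",im); whites(im,K,Rc,o)
im,K,Rc,o=cam("top"); whites(im,K,Rc,o)
E
```

```text
[ 0.47839471 -0.1373375   0.01872877] [-2.97411092e-01 -3.60725255e-01  1.44678551e-04] 0.0599816293002276 tcp [-0.0892 -0.0302] [0.974 0.228 0.   ]
[0, 44, 19, 58, 654] [6.2, 72.8] box [-0.1778 -0.2328]
[142, 169, 208, 195, 25456] [243.5, 241.1] box [-0.0321 -0.0862]
[414, 169, 152, 171, 16885] [492.6, 246.7] box [-0.0427  0.1083]
[0, 220, 55, 77, 2792] [22.0, 251.3] box [-0.0395 -0.26  ]
[389, 261, 32, 58, 676] [404.8, 289.4] box [-0.0099  0.0436]
[547, 317, 93, 29, 2555] [594.5, 331.4] box [0.0322 0.2105]
[353, 324, 40, 67, 1273] [376.4, 361.6] box [0.0604 0.021 ]
pocket [ 0.0486 -0.0302] FR [-0.1094 -0.1593]
[420, 0, 220, 56, 6874] [546.7, 18.3] box [-0.0162  0.0728]
[267, 198, 294, 128, 15354] [411.8, 264.4] box [-0.0471 -0.0173]
[211, 261, 33, 58, 730] [226.5, 288.9] box [-0.1283 -0.0313]
[388, 261, 34, 58, 747] [404.9, 289.1] box [-0.0497 -0.0313]
[273, 306, 123, 88, 4500] [319.9, 361.0] box [-0.0803 -0.0645]
[0, 0, 446, 70, 17780] [233.3, 22.2] box [0.4538 0.3002]
[609, 23, 31, 132, 1304] [630.4, 69.6] box [ 0.0816 -0.7814]
[61, 54, 92, 97, 5747] [106.5, 102.1] box [0.3125 0.6398]
[0, 65, 27, 165, 1312] [11.1, 136.7] box [0.232  0.8942]
[485, 103, 135, 98, 9295] [550.3, 150.1] box [-0.0571 -0.525 ]
[210, 164, 66, 21, 673] [242.7, 173.7] box [0.0424 0.3117]
[465, 197, 31, 27, 422] [477.0, 209.3] box [-0.1755 -0.2877]
[163, 208, 23, 33, 717] [174.1, 223.6] box [-0.0553  0.507 ]
```

Call:
jog_arm(series=[[[0.0049, 0.0011, 0, 0, 0.3], [0.0097, 0.0023, 0, 0, 0.3], [0.0146, 0.0034, 0, 0, 0.3], [0.0195, 0.0045, 0, 0, 0.3], [0.0244, 0.0057, 0, 0, 0.3], [0.0292, 0.0068, 0, 0, 0.3], [0.0341, 0.0079, 0, 0, 0.3], [0.039, 0.0091, 0, 0, 0.3], [0.0438, 0.0102, 0, 0, 0.3], [0.0487, 0.0113, 0, 0, 0.3], [0.0536, 0.0125, 0, 0, 0.3], [0.0536, 0.0125, 0, 0, 0.3], [0.0536, 0.0125, 0, 0, 0.3]]])

```text
time_s: 20.75
position: [0.5317, -0.1249, 0.0189]
ee_rot: [0.6, 89.5, -76.3]
wrist_force: [-0.7, -0.9, -0.9]
finger_gap: 0.0598
```

Run:
```python
from h import *
s=env.observe(); print(s["position"],s["wrist_force"],s["finger_gap"],"tcp",mt(s["position"]))
im,K,Rc,o=cam("wrist"); cv2.imwrite("pics/w10.png",im); print("pocketpx",proj(K,Rc,o,[*(MR@[.0486,-.0302]+Mt),.014]),"tcp px",proj(K,Rc,o,s["position"]))
for th in (110,150,180):
    m=cv2.inRange(im,(th,)*3,(255,)*3); n,l,st,c=cv2.connectedComponentsWithStats(m)
    print(th,[(st[i].tolist(),c[i].round().tolist()) for i in range(1,n) if st[i][4]>400])
# top view: sample brightness near expected disc
im,K,Rc,o=cam("top"); p=proj(K,Rc,o,[*(MR@[.03,-.03]+Mt),.022]); print(p)
```

```text
[ 0.53173312 -0.12486915  0.01891443] [-0.65116733 -0.90857041 -0.93084454] 0.059848335495542915 tcp [-0.0344 -0.0302]
pocketpx [494.32264717 277.48506765] tcp px [315.36785667 283.342191  ]
110 [([387, 0, 105, 32, 1499], [452.0, 9.0]), ([142, 204, 360, 125, 22613], [312.0, 262.0]), ([542, 283, 75, 24, 564], [581.0, 295.0]), ([236, 299, 158, 96, 7209], [297.0, 356.0])]
150 [([389, 235, 112, 90, 6499], [450.0, 276.0]), ([211, 262, 32, 56, 661], [226.0, 289.0])]
180 [([406, 241, 95, 83, 5231], [457.0, 278.0])]
[368.73891571 154.74907728]
```

Run:
```python
from h import *
im=cv2.imread("pics/w10.png"); _,K,Rc,o=cam("wrist")
m=cv2.inRange(im,(165,)*3,(255,)*3); m[:, :409]=0
c=max(cv2.findContours(m,cv2.RETR_EXTERNAL,cv2.CHAIN_APPROX_NONE)[0],key=cv2.contourArea)
print(cv2.boundingRect(c),cv2.minEnclosingCircle(c))
h=c[:,0]; print([(v,h[h[:,1]==v][:,0].min(),h[h[:,1]==v][:,0].max()) for v in range(238,326,12) if (h[:,1]==v).any()])
for v0,v1,u in [(235,324,501)]:
    for uv in [(500.5,280),(455,235),(455,324.5)]: print(uv,mt(ray(K,Rc,o,uv,.022)))
```

```text
(409, 236, 92, 88) ((451.72222900390625, 274.72222900390625), 48.389015197753906)
[(238, np.int32(442), np.int32(468)), (250, np.int32(424), np.int32(486)), (262, np.int32(409), np.int32(496)), (274, np.int32(414), np.int32(499)), (286, np.int32(423), np.int32(498)), (298, np.int32(430), np.int32(492)), (310, np.int32(436), np.int32(482)), (322, np.int32(451), np.int32(459))]
(500.5, 280) [ 0.0466 -0.0265]
(455, 235) [ 0.0237 -0.0049]
(455, 324.5) [ 0.0298 -0.0502]
```

Call:
jog_arm(series=[[[0.0029, 0.0007, 0, 0, 0.3], [0.0068, 0.0016, 0, 0, 0.3], [0.0107, 0.0025, 0, 0, 0.3], [0.0146, 0.0034, 0, 0, 0.3], [0.0175, 0.0041, 0, 0, 0.3], [0.0195, 0.0045, 0, 0, 0.3], [0.0195, 0.0045, 0, 0, 0.3], [0.0195, 0.0045, 0, 0, 0.3]]])

```text
time_s: 21.9
position: [0.5511, -0.1204, 0.019]
ee_rot: [0.6, 89.5, -76.3]
wrist_force: [-0.4, -0.7, -0.5]
finger_gap: 0.0596
```

Run:
```python
from h import *
s=env.observe(); print(s["position"],s["wrist_force"],"tcp",mt(s["position"]))
im,K,Rc,o=cam("wrist"); cv2.imwrite("pics/w11.png",im); np.savez("w11.npz",K=K,Rc=Rc,o=o)
for th in (130,165):
    m=cv2.inRange(im,(th,)*3,(255,)*3); m[:, :409]=0
    c=max(cv2.findContours(m,cv2.RETR_EXTERNAL,cv2.CHAIN_APPROX_NONE)[0],key=cv2.contourArea); b=cv2.boundingRect(c)
    print(th,b,cv2.contourArea(c))
    h=c[:,0]; print([(v,int(h[h[:,1]==v][:,0].min()),int(h[h[:,1]==v][:,0].max())) for v in range(230,330,8) if (h[:,1]==v).any()])
    for z in (.016,.022): print(z,mt(ray(K,Rc,o,(b[0]+b[2]-.5,280),z)),mt(ray(K,Rc,o,(455,b[1]),z)),mt(ray(K,Rc,o,(455,b[1]+b[3]),z)))
```

```text
[ 0.55107499 -0.12042488  0.01895449] [-0.35190847 -0.66635005 -0.46185948] tcp [-0.0146 -0.0302]
130 (409, 233, 89, 90) 5505.0
[(238, 426, 471), (246, 414, 482), (254, 409, 490), (262, 409, 494), (270, 409, 496), (278, 418, 497), (286, 423, 495), (294, 427, 491), (302, 432, 486), (310, 436, 477), (318, 449, 466)]
0.016 [ 0.069  -0.0304] [ 0.0463 -0.0068] [ 0.0527 -0.0543]
0.022 [ 0.0653 -0.0266] [ 0.0436 -0.004 ] [ 0.0498 -0.0494]
165 (409, 239, 89, 84) 4930.5
[(246, 427, 481), (254, 418, 489), (262, 409, 493), (270, 409, 496), (278, 419, 496), (286, 423, 495), (294, 428, 491), (302, 432, 485), (310, 436, 477), (318, 450, 464)]
0.016 [ 0.069  -0.0304] [ 0.0467 -0.0097] [ 0.0527 -0.0543]
0.022 [ 0.0653 -0.0266] [ 0.044  -0.0068] [ 0.0498 -0.0494]
```

Call:
jog_arm(series=[[[-0.006, -0.0014, 0, 0, 0.3], [-0.02, -0.0046, 0.002, 0, 0.3], [-0.04, -0.009, 0.03, 0, 0.3], [-0.0706, -0.0161, 0.07, 0, 0.3], [-0.0706, -0.0161, 0.1125, 10, 0.3], [-0.0706, -0.0161, 0.1125, 20, 0.3], [-0.0706, -0.0161, 0.1125, 30, 0.3], [-0.0706, -0.0161, 0.1125, 40, 0.3], [-0.0706, -0.0161, 0.1125, 50, 0.3], [-0.0706, -0.0161, 0.1125, 60, 0.3], [-0.0706, -0.0161, 0.1125, 70, 0.3], [-0.0706, -0.0161, 0.1125, 80, 0.3], [-0.0706, -0.0161, 0.1125, 90, 0.3], [-0.0706, -0.0161, 0.1125, 90, 0.3], [-0.0706, -0.0161, 0.1125, 90, 0.3]]])

```text
time_s: 23.82
position: [0.4796, -0.1368, 0.1315]
ee_rot: [2.0, 89.5, 15.0]
wrist_force: [-0.6, -0.1, 0.4]
finger_gap: 0.0601
```

Run:
```python
from h import *
s=env.observe(); print(s["position"],s["wrist_force"],"tcp",mt(s["position"]))
im,K,Rc,o=cam("wrist"); cv2.imwrite("pics/w12.png",im); np.savez("w12.npz",K=K,Rc=Rc,o=o)
pp=proj(K,Rc,o,[*(MR@[.0486,-.0302]+Mt),.016]);print(pp)
for th in (110,140,165):
    m=cv2.inRange(im,(th,)*3,(255,)*3); n,l,st,c=cv2.connectedComponentsWithStats(m)
    for i in range(1,n):
        if st[i][4]>200 and abs(c[i][0]-pp[0])<40 and abs(c[i][1]-pp[1])<40:
            print(th,st[i].tolist(),c[i])
            cn=max(cv2.findContours((l==i).astype(np.uint8),cv2.RETR_EXTERNAL,cv2.CHAIN_APPROX_NONE)[0],key=len)
            pm=np.array([mt(ray(K,Rc,o,q,.016)) for q in cn[:,0]]); print("circle m",cv2.minEnclosingCircle((pm*1000).astype(np.float32)),cv2.fitEllipse((pm*1000).astype(np.float32)))
```

```text
[ 0.47962815 -0.13680768  0.13149203] [-0.56025249 -0.05452563  0.44476715] tcp [-0.0879 -0.03  ]
[315.65719463 342.44064842]
140 [292, 320, 50, 39, 1575] [316.39301587 338.89904762]
circle m ((45.492061614990234, -29.414152145385742), 23.00588035583496) ((45.14377975463867, -29.506267547607422), (42.36776351928711, 45.09853744506836), 162.0987091064453)
165 [292, 320, 49, 39, 1510] [316.29139073 338.92119205]
circle m ((44.95872497558594, -29.336807250976562), 22.5468807220459) ((45.139503479003906, -29.594627380371094), (41.395320892333984, 44.2332649230957), 158.9258575439453)
```

Run:
```python
from h import *
im=cv2.imread("pics/w12.png")[290:385,245:387]
cv2.imwrite("pics/w12c.png",cv2.resize(im,None,fx=5.5,fy=5.5,interpolation=cv2.INTER_CUBIC))
```

```text
(no output)
```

View pics/w12c.png

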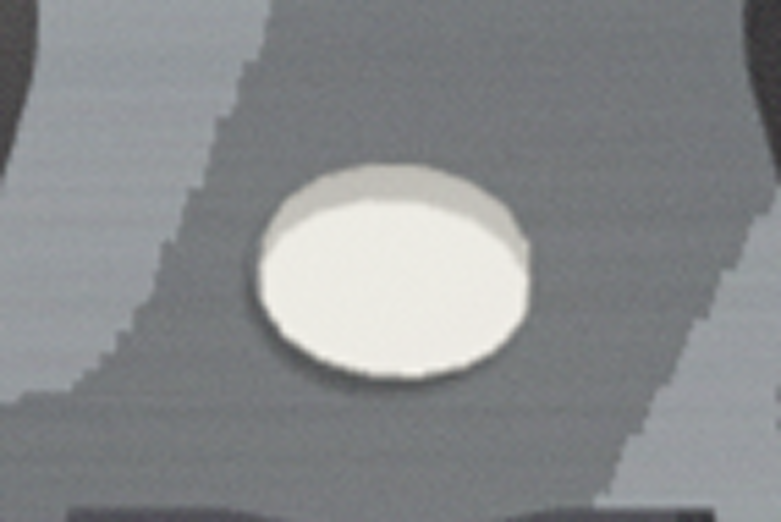

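Call:
jog_arm(series=[[[0, 0, 0, -10, 0.3], [0, 0, 0, -20, 0.3], [0, 0, 0, -30, 0.3], [0, 0, 0, -40, 0.3], [0, 0, 0, -50, 0.3], [0, 0, 0, -60, 0.3], [0, 0, 0, -70, 0.3], [0, 0, 0, -80, 0.3], [0.01, 0.002, -0.02, -90, 0.3], [0.03, 0.007, -0.06, -90, 0.3], [0.0467, 0.0109, -0.09, -90, 0.3], [0.0467, 0.0109, -0.105, -90, 0.3], [0.0467, 0.0109, -0.1125, -90, 0.3], [0.0467, 0.0109, -0.1125, -90, 0.3], [0.0467, 0.0109, -0.1125, -90, 0.3]]])

```text
time_s: 25.75
position: [0.5264, -0.1263, 0.0199]
ee_rot: [6.9, 89.5, -70.1]
wrist_force: [0.1, 0.4, -0.1]
finger_gap: 0.0598
```

Call:
jog_arm(series=[[[0.006, 0.0014, 0, 0, 0.3], [0.012, 0.0028, 0, 0, 0.3], [0.018, 0.0042, 0, 0, 0.3], [0.0234, 0.0054, 0, 0, 0.3], [0.0253, 0.0059, 0, 0, 0.3], [0.0273, 0.0064, 0, 0, 0.3], [0.0283, 0.0066, 0, 0, 0.3], [0.0283, 0.0066, 0, 0, 0.3], [0.0283, 0.0066, 0, 0, 0.3]]])

```text
time_s: 26.88
position: [0.5545, -0.1198, 0.0199]
ee_rot: [5.8, 89.5, -71.3]
wrist_force: [0.6, 0.2, 0.4]
finger_gap: 0.0598
```

Run:
```python
from h import *
s=env.observe(); print(s["position"],s["wrist_force"],"tcp",mt(s["position"]))
im,K,Rc,o=cam("wrist"); cv2.imwrite("pics/w13.png",im)
for th in (165,):
    m=cv2.inRange(im,(th,)*3,(255,)*3); m[:, :409]=0
    c=max(cv2.findContours(m,cv2.RETR_EXTERNAL,cv2.CHAIN_APPROX_NONE)[0],key=cv2.contourArea); b=cv2.boundingRect(c)
    print(th,b,cv2.contourArea(c))
    h=c[:,0]; print([(v,int(h[h[:,1]==v][:,0].min()),int(h[h[:,1]==v][:,0].max())) for v in range(230,330,8) if (h[:,1]==v).any()])
    for z in (.016,): print(z,mt(ray(K,Rc,o,(b[0]+b[2]-.5,280),z)),mt(ray(K,Rc,o,(455,b[1]),z)),mt(ray(K,Rc,o,(455,b[1]+b[3]),z)))
```

```text
[ 0.55453829 -0.11976309  0.01986997] [0.5532068  0.20163728 0.37071583] tcp [-0.011  -0.0304]
165 (409, 236, 83, 80) 4369.5
[(238, 442, 467), (246, 426, 481), (254, 409, 487), (262, 409, 489), (270, 409, 490), (278, 419, 488), (286, 423, 485), (294, 428, 479), (302, 432, 471), (310, 436, 459)]
0.016 [ 0.0703 -0.0315] [ 0.0505 -0.009 ] [ 0.0561 -0.0514]
```

Call:
jog_arm(series=[[[0.001, 0.0002, 0, 0, 0.3], [0.002, 0.0005, 0, 0, 0.3], [0.002, 0.0005, 0, 0, 0.3], [0.002, 0.0005, 0, 0, 0.3]]])

```text
time_s: 27.42
position: [0.5566, -0.1192, 0.0199]
ee_rot: [6.4, 89.5, -70.7]
wrist_force: [0.3, 0.5, 0.8]
finger_gap: 0.0599
```

Call:
jog_arm(series=[[[-0.006, -0.0014, 0, 0, 0.3], [-0.02, -0.0046, 0.002, 0, 0.3], [-0.04, -0.009, 0.03, 0, 0.3], [-0.0759, -0.0175, 0.07, 0, 0.3], [-0.0759, -0.0175, 0.1115, 10, 0.3], [-0.0759, -0.0175, 0.1115, 20, 0.3], [-0.0759, -0.0175, 0.1115, 30, 0.3], [-0.0759, -0.0175, 0.1115, 40, 0.3], [-0.0759, -0.0175, 0.1115, 50, 0.3], [-0.0759, -0.0175, 0.1115, 60, 0.3], [-0.0759, -0.0175, 0.1115, 70, 0.3], [-0.0759, -0.0175, 0.1115, 80, 0.3], [-0.0759, -0.0175, 0.1115, 90, 0.3], [-0.0759, -0.0175, 0.1115, 90, 0.3], [-0.0759, -0.0175, 0.1115, 90, 0.3]]])

```text
time_s: 29.3
position: [0.4799, -0.1369, 0.1314]
ee_rot: [8.3, 89.5, 21.0]
wrist_force: [0.5, 0.1, -0.1]
finger_gap: 0.0596
```

Run:
```python
from h import *
s=env.observe(); print(s["position"],s["wrist_force"],"tcp",mt(s["position"]))
im,K,Rc,o=cam("wrist"); cv2.imwrite("pics/w14.png",im)
pp=proj(K,Rc,o,[*(MR@[.0486,-.0302]+Mt),.016]);print(pp)
g=im.min(2); u=int(round(pp[0])); print("column",u,g[312:368,u].tolist())
old=cv2.imread("pics/w12.png").min(2); print("old",old[312:368,u].tolist())
for th in (140,185,205):
    m=cv2.inRange(im,(th,)*3,(255,)*3); n,l,st,c=cv2.connectedComponentsWithStats(m)
    for i in range(1,n):
        if st[i][4]>200 and abs(c[i][0]-pp[0])<40 and abs(c[i][1]-pp[1])<40:
            cn=max(cv2.findContours((l==i).astype(np.uint8),cv2.RETR_EXTERNAL,cv2.CHAIN_APPROX_NONE)[0],key=len)
            pm=np.array([mt(ray(K,Rc,o,q,.016)) for q in cn[:,0]]); print(th,st[i].tolist(),c[i],cv2.fitEllipse((pm*1000).astype(np.float32)))
```

```text
[ 0.47990624 -0.13693436  0.1314098 ] [ 0.54340795  0.08008655 -0.13047999] tcp [-0.0876 -0.0302]
[316.26306075 342.24964144]
column 316 [117, 115, 116, 117, 120, 117, 121, 148, 171, 179, 184, 218, 226, 226, 227, 227, 227, 226, 227, 226, 227, 227, 226, 227, 228, 228, 227, 228, 227, 227, 227, 227, 227, 228, 228, 228, 227, 227, 227, 229, 227, 227, 228, 226, 228, 226, 227, 229, 210, 152, 117, 113, 117, 117, 119, 117]
old [117, 115, 120, 122, 115, 122, 120, 123, 169, 180, 182, 182, 184, 185, 201, 222, 227, 228, 227, 228, 227, 229, 229, 228, 227, 227, 227, 227, 227, 227, 229, 228, 228, 227, 227, 227, 227, 228, 227, 228, 227, 228, 228, 227, 227, 211, 147, 94, 88, 101, 110, 116, 116, 115, 121, 123]
140 [293, 319, 49, 43, 1667] [316.63347331 340.01739652] ((46.73731231689453, -29.837894439697266), (43.66233444213867, 46.59047317504883), 98.96564483642578)
185 [293, 322, 48, 39, 1474] [316.70352782 341.06784261] ((47.79601287841797, -29.791467666625977), (42.30113983154297, 42.56606674194336), 4.9610114097595215)
205 [294, 323, 47, 38, 1409] [316.75514549 341.27892122] ((48.00088882446289, -29.757057189941406), (41.32362747192383, 41.672882080078125), 21.021692276000977)
```

Run:
```python
from h import *
im,K,Rc,o=cam("wrist"); P=lambda x,y,z:proj(K,Rc,o,[*(MR@[x/1000,y/1000]+Mt),z/1000]).round(1).tolist()
print("cam",o,mt(o))
for zt in (16,18,20,22):
    print(zt,"trail bot/top",P(26.6,-30,max(zt-8,14)),P(26.6,-30,zt),"lead",P(70.6,-30,zt),"L/R",P(48.6,-52,zt),P(48.6,-8,zt))
print("rim",P(25.1,-30,14),P(72.1,-30,14))
# subpixel edges of present picture; check against plate front edge and the wide disc
g=im.min(2).astype(float); print("front edge col",[(r,int(g[r,316])) for r in range(155,185,2)],"pred",P(-110,-30,14))
m=cv2.inRange(im,(165,)*3,(255,)*3); n,l,st,c=cv2.connectedComponentsWithStats(m)
print([(st[i].tolist(),c[i].round(1).tolist()) for i in range(1,n) if 500<st[i][4]<8000])
row=g[341,280:352]; print(row.astype(int).tolist())
```

```text
cam [ 0.39713604 -0.15537489  0.26461837] [-0.1724 -0.0294]
16 trail bot/top [316.2, 320.3] [316.2, 321.8] lead [316.5, 361.3] L/R [291.9, 342.2] [340.8, 341.9]
18 trail bot/top [316.2, 320.3] [316.2, 323.4] lead [316.5, 363.0] L/R [291.8, 343.8] [341.0, 343.5]
20 trail bot/top [316.2, 320.3] [316.2, 324.9] lead [316.5, 364.7] L/R [291.6, 345.4] [341.1, 345.1]
22 trail bot/top [316.2, 320.3] [316.2, 326.4] lead [316.5, 366.4] L/R [291.5, 347.1] [341.3, 346.8]
rim [316.2, 318.9] [316.5, 360.9]
front edge col [(155, 75), (157, 76), (159, 72), (161, 74), (163, 75), (165, 91), (167, 118), (169, 125), (171, 149), (173, 149), (175, 147), (177, 153), (179, 152), (181, 150), (183, 151)] pred [315.1, 169.7]
[([153, 187, 88, 71, 4337], [194.9, 221.8]), ([0, 223, 50, 76, 2619], [20.6, 253.8]), ([211, 259, 33, 60, 748], [226.6, 288.4]), ([550, 317, 90, 28, 2371], [595.8, 330.4]), ([293, 320, 48, 41, 1596], [316.4, 339.9])]
[119, 117, 118, 119, 119, 120, 119, 117, 120, 112, 100, 104, 125, 196, 225, 228, 228, 227, 228, 227, 226, 227, 227, 228, 228, 229, 228, 228, 229, 229, 228, 227, 228, 227, 227, 227, 227, 228, 228, 227, 228, 226, 226, 227, 225, 226, 227, 226, 227, 226, 227, 227, 227, 227, 227, 226, 227, 226, 228, 227, 200, 138, 110, 119, 119, 115, 119, 119, 116, 118, 118, 116]
```

Run:
```python
from h import *
d=np.load("w8.npz"); im,K,Rc,o=d["im"],d["K"],d["Rc"],d["o"]; P=lambda x,y,z:proj(K,Rc,o,[*(MR@[x/1000,y/1000]+Mt),z/1000]).round(1).tolist()
g=im.min(2); print("cols",[(r,int(g[r,316])) for r in list(range(254,272))+list(range(304,314))]); print("row285",g[285,282:350].tolist())
cx=-13.5; print("pred flat on plate: bot",P(cx-22,-30,14),"top",P(cx-22,-30,22),"lead",P(cx+22,-30,22),"LR",P(cx,-52,22),P(cx,-8,22))
print("pocket col",[(r,int(g[r,305])) for r in range(314,366)])
```

```text
cols [(254, 115), (255, 118), (256, 119), (257, 123), (258, 117), (259, 124), (260, 155), (261, 171), (262, 174), (263, 176), (264, 194), (265, 220), (266, 226), (267, 225), (268, 224), (269, 226), (270, 224), (271, 225), (304, 226), (305, 226), (306, 228), (307, 226), (308, 210), (309, 158), (310, 122), (311, 116), (312, 119), (313, 120)]
row285 [149, 146, 152, 150, 150, 151, 122, 137, 222, 255, 255, 255, 255, 255, 255, 249, 228, 226, 226, 225, 227, 226, 226, 226, 225, 225, 227, 224, 226, 227, 226, 224, 226, 226, 225, 225, 227, 225, 225, 226, 226, 226, 225, 226, 224, 224, 225, 226, 224, 224, 226, 224, 224, 226, 224, 226, 224, 226, 226, 224, 168, 127, 119, 119, 121, 120, 119, 118]
pred flat on plate: bot [315.3, 257.3] top [315.3, 262.2] lead [315.4, 308.3] LR [288.6, 285.8] [342.1, 285.8]
pocket col [(314, 117), (315, 115), (316, 120), (317, 119), (318, 118), (319, 118), (320, 118), (321, 118), (322, 115), (323, 121), (324, 119), (325, 122), (326, 117), (327, 117), (328, 112), (329, 118), (330, 121), (331, 121), (332, 119), (333, 120), (334, 116), (335, 117), (336, 117), (337, 117), (338, 116), (339, 121), (340, 117), (341, 112), (342, 111), (343, 111), (344, 115), (345, 113), (346, 116), (347, 117), (348, 117), (349, 118), (350, 114), (351, 114), (352, 113), (353, 113), (354, 110), (355, 88), (356, 85), (357, 89), (358, 92), (359, 99), (360, 104), (361, 114), (362, 113), (363, 113), (364, 113), (365, 113)]
```

Run:
```python
from h import *
im,K,Rc,o=cam("top")
hsv=cv2.cvtColor(im,cv2.COLOR_BGR2HSV)[90:225,285:440]
a=cv2.imread("pics/top0.png"); ha=cv2.cvtColor(a,cv2.COLOR_BGR2HSV)[90:225,285:440]
for n,lo,hi in [("brass",(12,110,90),(28,255,255)),("cap",(100,120,80),(125,255,255))]:
    for h in (ha,hsv):
        ms=cv2.moments(cv2.inRange(h,lo,hi),True); print(n,ms["m00"],ms["m10"]/max(ms["m00"],1)+285,ms["m01"]/max(ms["m00"],1)+90)
s=env.observe(); print(s["time_s"],s["wrist_force"],s["dq"].round(1)); print(env.close_job())
```

```text
brass 279.0 333.93548387096774 153.1720430107527
brass 0.0 285.0 90.0
cap 80.0 370.9875 189.775
cap 10.0 434.5 90.0
29.45 [0.77435012 0.00088365 0.65815319] [-0.1  0.1 -0.1 -0.1  0.2  0.   0.2]
the job is handed in; nothing more can be done
None
```

I pulled the strip out from under the weight by its tab and laid it on the bench, clear of the plate. I then slid the smaller disc along the plate into the pocket and handed the job in at about 29.5 s. No verdict was reported.

**How it was done:** I gripped the disc lightly and slid it along the plate without lifting it. The last stretch under the head was pushed with the back of an open finger. The first push left the disc tilted on the pocket's near rim, so I made a second push about 5.5 mm further.

**Last checks:**
- **Disc:** the wrist camera showed it flat and within about 1 mm of the pocket centre I measured. It looks the same shape as when it lay flat on the plate. About 2.4 pixel rows more of its side wall showed than I predicted for a seated disc. I put this down to seeing into the gap at the pocket's rear edge, but did not confirm it.
- **Strip:** it was seen lying flat on the bench, clear of the plate, right after I released it. I did not check it again.
- **Weight:** it was seen upright on the plate, apparently against the pins, after the strip came out. I estimate it moved about 5 mm.
- **Failed check:** the final overhead comparison of the weight and cap gave nothing usable, probably because the arm blocked the view. Their final positions therefore rest on earlier pictures, and neither was touched as far as I could tell.
- **Robot:** the wrist force read about 1 N, which is its no-contact level. The tool stood about 0.13 m up, clear of everything.

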